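Press a print block under a lopsided glue-up weight

TASK

Slide the print block fully home between the gluing board's converging battens, up against the stop. Then take the glue-up weight by its porcelain handle, without squeezing it hard, where it hangs level - nobody can see where it balances, so try it just off the bench, put it down and shift your grip - and set it gently and flat, never on an edge, on the block's soft face, centred on the block and lined up with it. Leave the other things on the bench where they are.

Things in the scene. Friction and masses are not known exactly. Their poses are not given: they have to be found in the camera images.
- weight_handle (a point): Middle of the glue-up weight's white porcelain handle, 85 mm above the sole; x axis along handle and case, z up. Handle: round, barrel-shaped, 28 mm thick here, 22 mm at 60 mm out, clear for 150 mm between two posts 30 mm wide (tops 100 mm above the sole), 30 mm clear below. Glazed and slick: 30 to 55 N holds it, over 65 N cracks it; held off balance it swivels between the finger pads.
- block_mid (a point): Print block, plywood with a soft grey-brown lino face: 170 mm long (x), 90 mm wide (y), 30 mm high (z), 0.3 kg, lying face up and loose on the gluing board between the mouths of its battens. The point is the block's centre, half-way up.
- gluing_board: Fixed white board, 320 mm (x = -170 to 150) by 212 mm, 12 mm thick; x axis towards the end stop. Battens 20 mm high stand on it: a pair converging towards +x from 178 mm apart at x = -60 mm to a 93 mm wide straight throat (x = 70 to 130 mm), and a stop whose face is at x = 130 mm. Home, the block's centre is at x = 45 mm, y = 0, 27 mm above the table.
- scraper: Blue plastic scraper, 110 mm long, 12 mm high, lying between the board and the weight. A bystander; origin under its centre.
- marker: Dark marker pen, 140 mm long, 18 mm high, lying between the board and the weight. A bystander; origin under its centre.
- paint_brush: Flat paint brush with a dark wooden handle, 200 mm long, 16 mm high, lying at the right-hand edge of the mat. A bystander; origin under its centre.
- tape_roll: Cardboard-coloured ring, a tape roll, 90 mm across, 24 mm high, lying flat on the robot's left. A bystander; origin under its centre.
- glue_bottle: Tan glue bottle with dark green cap, 68 mm across, 190 mm high, standing at the back. A bystander; origin under its centre.
- ink_jar: Black ink jar, 60 mm across, 70 mm high, standing on the robot's right. A bystander; origin under its centre.
- spare_blocks: Stack of spare wood blocks, 110 by 90 mm, 54 mm high, on the robot's left. A bystander; origin under its centre.
- weight: Glue-up weight, about 0.9 kg: brown wooden case 200 x 64 mm, 40 mm high, with a steel sole; origin under the middle of the sole, axes as its handle's. Packed with steel offcuts, it balances 35 to 65 mm from its middle, towards one end or the other (which end and how far cannot be seen), about 26 mm above the sole. Taken elsewhere, its heavy end dips.
- block: The whole print block; origin under its centre, axes as its centre point. It slides on the board with a few newtons.
Things that resemble listed ones, but are neither listed nor needed, are in the scene too. Leave any blue look-alike of the weight alone.

How it is judged:
By the outcome, as a careful person would: the job done as asked, in the order asked, and still so for the second after the job is handed in, with the robot touching nothing.
It also fails if it takes over 72 s, if anything falls off the work surface, if the arm or the gripper's body presses on something with over 40 N, if the wrist force passes 120 N, or if a joint passes its speed limit or range.

ROBOT

A 7-joint arm with a two-finger parallel gripper is mounted at the origin on the work surface. World frame = base frame: x ahead of the robot, y to its left, z up, the work surface at z = 0. Lengths are in m, angles in rad, forces in N, time in s.
With the tool pointing down it reaches from about 0.425 to 0.875 m from the base axis. Payload 4.7 kg.
Tool frame: the origin (TCP) lies midway between the tips of the shut fingers; the grasp point (between the pads) lies 19 mm behind it; z points along the fingers, x is the direction in which the jaws open and shut, and the axes are right-handed (so a half turn about z gives the same grasp; the last joint's range is limited). The gripper opens to 87 mm and grips with 3 to 60 N. Pads are 19 mm wide; open, the fingers measure 117 mm over their backs; the gripper's body (75 mm by 190 mm) begins 51 mm behind the grasp point.
Start: joints at [-1.161, 0.321, -0.07, 1.45, 0.023, 1.371, -0.057], TCP at [0.251, 0.6, 0.223] pointing down, gripper open.
Joint ranges: [-2.86, 2.86], [-0.3, 2.09], [-1.38, 1.24], [0.06, 2.45], [-1.56, 4.7], [0.09, 2.05], [-2.69, 2.69]. Speed limits (rad/s): [2.57, 2.57, 3.14, 3.14, 3.14, 3.14, 3.14].

INTERFACE

Orientations are given as a rotation vector (axis times angle).
In Python, from bench import get_state, eyes, ticket gives the robot as it stands.
- The arm moves only by the tool carry_out, never from a script. Its argument "motion" is a list of rows, each a list of 2 entries, a list of its own where there are three numbers: the shift along the world's x, y, z in m, then the turn about the world's z in rad. A call has 1 to 20 rows; each row is the pose to reach, as a shift and turn from the pose commanded when the call began; what a row does not reach only later rows make up. A row lasts 1/10 s, in which the tool goes at most 50 mm and 8.59 degrees, less where a joint would pass 70% of its speed; a pose out of reach is approached as far as the arm can. A call with a gripper value outside its range is refused whole. "grip" is the gripper command: -1 is fully open, 1 is shut, values between are in proportion, set as the call begins (left out, the last holds). The fingers move at their own pace and stop on an object; "squeeze" is the grip in N (left out, the last holds). Time passes only in rows, so rows that repeat a pose let the fingers close. It gives the time, the measured TCP pose, the force and the opening at its end, in the units of the state.
- get_state(): the state, without advancing time (a new reading comes with each control period).
- eyes.get_image(name): name is "side" or "top" or "wrist"; returns a dict with "pixels" (400x640x3 uint8, blue, green, red), "mtx" (3x3 intrinsics, pixels), "extrinsics" (4x4, takes a point from camera to world coordinates). Camera axes: x right, y down, z forward; pixel columns grow to the right and rows downward; lengths in m; the calibration is good to about 2 mm. A picture is of the moment at which its call begins. There is no depth.
- ticket.close_job(): hands the job in, once; it reports no verdict.
The state is a dict: "time": time; "joint_positions": joint angles; "qd": joint speeds; "joint_torque": joint torques, N m; "position": TCP position; "tool_rot": TCP orientation; "ft_force": force on the tool from outside, world axes, zero at the start; "torque": the same for the moment, N m; "grip_width": opening from 0.0 (shut) to 1.0 (fully open).
Only numpy, scipy, OpenCV 4.12 (cv2) and the standard library are available. Lean on these libraries where they do the work, as an engineer would, in place of code of your own. Each camera call takes 0.05 s, during which the arm holds its last target. There are 200 camera calls.

## Working session

There is one attempt and no reset: what is moved stays moved. The work goes in short steps, Python scripts to look and compute and a tool call to move; the robot and the scene stay as the last step left them, time stands still between calls to the robot, and variables do not carry over. Pictures are saved under pics/ and viewed, about 8 in all and at most 12, crops included, and the job is handed in when it is done.

Besides the shell and the picture viewer there is one more tool, called after "Emit:" in YAML: its name, and indented under it one key for each argument. carry_out: Moves the arm, as the interface text tells. Its arguments: {"type":"object","properties":{"motion":{"type":"array","items":{"type":"array"}},"grip":{"type":"number"},"squeeze":{"type":"number"}},"required":["motion"]}

```bash
mkdir -p pics; ls; cat > h.py <<'E'
import numpy as np, cv2
from bench import get_state, eyes, ticket
def snap(name,fn,crop=None,scale=1):
    im=eyes.get_image(name); p=np.array(im["pixels"]); np.savez('pics/'+fn+'.npz',p=p,K=im["mtx"],T=im["extrinsics"])
    save(fn,crop,scale); return im
def save(fn,crop=None,scale=1,out=None):
    p=np.load('pics/'+fn+'.npz')['p']
    if crop: x0,y0,x1,y1=crop; p=p[y0:y1,x0:x1]
    cv2.imwrite('pics/'+(out or fn)+'.png',cv2.resize(p,None,fx=scale,fy=scale,interpolation=cv2.INTER_CUBIC))
def w(fn,u,v,z):
    d=np.load('pics/'+fn+'.npz'); K,T=np.array(d['K']),np.array(d['T'])
    r=T[:3,:3]@np.linalg.solve(K,[u,v,1]); o=T[:3,3]
    return o+r*(z-o[2])/r[2]
def px(fn,P):
    d=np.load('pics/'+fn+'.npz'); K,T=np.array(d['K']),np.array(d['T'])
    c=K@(T[:3,:3].T@(np.array(P)-T[:3,3])); return c[:2]/c[2]
E
python3 - <<'E'
from h import *
print(get_state())
a=snap("top","top1");snap("side","side1")
print(a["extrinsics"],a["mtx"])
E
```

```text
pics
{'time': 0.0, 'joint_positions': array([-1.16087036,  0.32182038, -0.07007976,  1.45169517,  0.02259904,
        1.370783  , -0.05691615]), 'qd': array([ 0.00073092, -0.00010977, -0.00023956, -0.00102844, -0.00141938,
       -0.00038473, -0.00177269]), 'joint_torque': array([-1.54372037e-04, -4.91298366e+01, -4.03978424e-01, -3.12513828e+01,
       -6.37538591e-02,  4.41254396e-02,  1.89172297e-04]), 'position': array([0.25045401, 0.59920471, 0.22145305]), 'tool_rot': array([ 2.61390196e+00,  1.74066715e+00, -2.41808680e-03]), 'ft_force': array([-0.15466163,  1.019577  , -0.48935103]), 'torque': array([ 0.03394777,  0.01082784, -0.06127738]), 'grip_width': 1.001309938317067}
[[-0.0077459  -0.99727796  0.0733258   0.47825453]
 [-0.99989053  0.00864887  0.01200494  0.08310942]
 [-0.01260644 -0.07322478 -0.99723578  1.66527343]
 [ 0.          0.          0.          1.        ]] [[377.14948711   0.         320.02917131]
 [  0.         377.14948711 197.60762049]
 [  0.           0.           1.        ]]
```

View pics/top1.png

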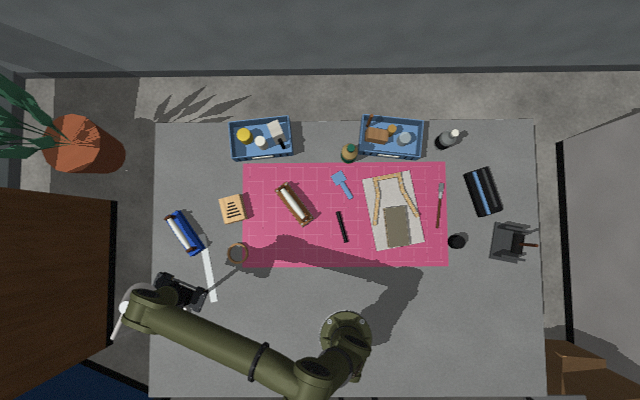

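View pics/side1.png

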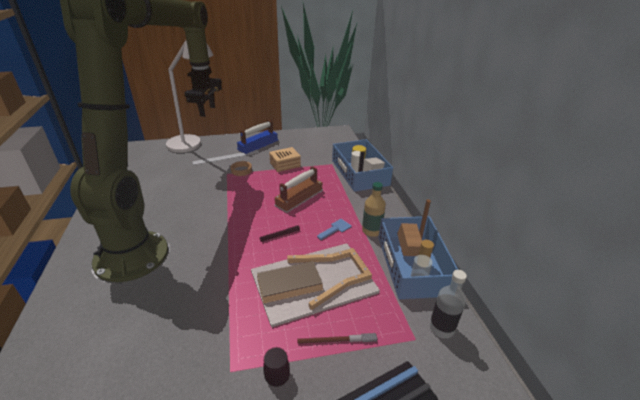

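Two things could be the weight: the brown one at top px (294,204) and the blue look-alike at (184,233). I choose the brown one. The block is the grey-brown slab at (397,227). Next is a close crop to check both.

```bash
python3 -c "
from h import *
save('top1',(260,155,460,265),4,'crop1')"
```

```text
(no output)
```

View pics/crop1.png

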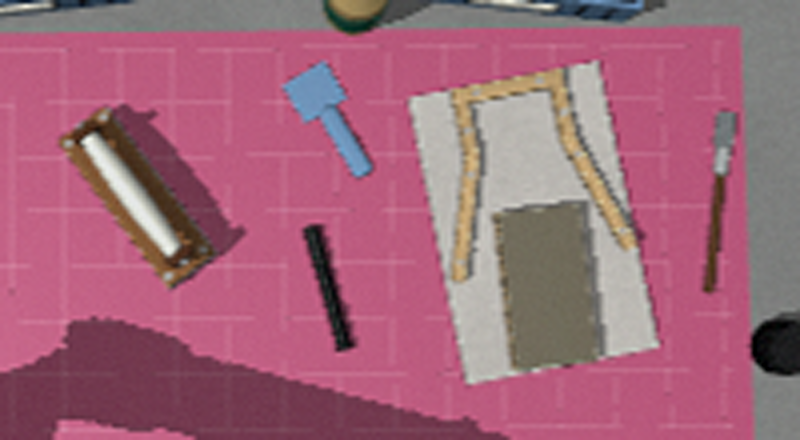

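The crop confirms the brown weight, with its handle from about (85,138) to (178,255). It also shows the board with the block at its mouth, about (548,287). I'll turn these into positions.

```bash
python3 - <<'E'
from h import *
def W(u,v,z): return w('top1',260+(u-1.5)/4,155+(v-1.5)/4,z)[:2]
def rep(n,q,z):
    P=np.array([W(u,v,z) for u,v in q]); c=P.mean(0); print(n,P.round(4).tolist(),'c',c.round(4))
    a=(P[0]+P[1])/2-(P[2]+P[3])/2; print(' len',np.linalg.norm(a),'wid',np.linalg.norm((P[1]+P[2]-P[0]-P[3])/2),'yaw',np.arctan2(a[1],a[0]))
    return c,np.arctan2(a[1],a[0])
c,y=rep('board',[(408,98),(600,60),(660,347),(467,384)],.012)
R=lambda y:np.array([[np.cos(y),-np.sin(y)],[np.sin(y),np.cos(y)]])
o=c+R(y)@[.01,0]; print('board origin',o,'home',o+R(y)@[.045,0])
b,yb=rep('block',[(495,213),(585,202),(602,358),(514,370)],.042)
print('block in board',R(y).T@(b-o),yb-y)
wc,yw=rep('wcase',[(62,142),(107,107),(215,253),(172,287)],.04)
h=[W(85,138,.085),W(178,255,.085)];print('handle',h,np.mean(h,0),np.arctan2(*(h[0]-h[1])[::-1]))
for n,p in dict(sc=(330,120),mk=(330,288)).items(): print(n,W(*p,.01))
from scipy.spatial.transform import Rotation as Ro
print(Ro.from_rotvec(get_state()['tool_rot']).as_matrix().round(3))
E
```

```text
board [[0.6799, -0.0809], [0.72, -0.2928], [0.4053, -0.3498], [0.3668, -0.1399]] c [ 0.543  -0.2158]
 len 0.3192167741859723 wid 0.21454424596629235 yaw 0.18287287024293722
board origin [ 0.5528356 -0.2140302] home [ 0.59708524 -0.20584671]
block [[0.551, -0.1693], [0.562, -0.266], [0.3954, -0.28], [0.3833, -0.1862]] c [ 0.4729 -0.2254]
 len 0.1678673121193014 wid 0.09599786236801451 yaw 0.09210379143258075
block in board [-0.08063315  0.00337147] -0.09076907881035647
wcase [[0.632, 0.2971], [0.6697, 0.2482], [0.5105, 0.132], [0.4744, 0.1785]] c [0.5716 0.2139]
 len 0.19712181995825143 wid 0.0602889203889236 yaw 0.6378766645184933
handle [array([0.63172376, 0.26686395]), array([0.50784434, 0.16940147])] [0.56978405 0.21813271] 0.6666110217485576
sc [0.65651241 0.00516784]
mk [0.47189269 0.00738967]
[[ 0.386  0.923 -0.001]
 [ 0.923 -0.386 -0.002]
 [-0.002  0.    -1.   ]]
```

Emit:
carry_out:
  motion:
    - [[0.26, -0.35, 0.05], 0.3]
    - [[0.26, -0.35, 0.05], 0.3]
    - [[0.26, -0.35, 0.05], 0.3]
    - [[0.26, -0.35, 0.05], 0.3]
    - [[0.26, -0.35, 0.05], 0.3]
    - [[0.26, -0.35, 0.05], 0.3]
    - [[0.26, -0.35, 0.05], 0.3]
    - [[0.26, -0.35, 0.05], 0.3]
    - [[0.22, -0.83, 0.05], 0.58]
    - [[0.22, -0.83, 0.05], 0.58]
    - [[0.22, -0.83, 0.05], 0.58]
    - [[0.22, -0.83, 0.05], 0.58]
    - [[0.22, -0.83, 0.05], 0.58]
    - [[0.22, -0.83, 0.05], 0.58]
    - [[0.22, -0.83, 0.05], 0.58]
    - [[0.22, -0.83, 0.05], 0.58]
    - [[0.22, -0.83, 0.05], 0.58]
    - [[0.22, -0.83, 0.05], 0.58]
    - [[0.22, -0.83, 0.05], 0.58]
    - [[0.22, -0.83, 0.05], 0.58]
  grip: 0.0
  squeeze: 45

```text
time: 2.1
position: [0.4694, -0.2332, 0.2723]
tool_rot: [-2.015, -2.41, 0.002]
ft_force: [0.3, 0.5, -0.9]
grip_width: 0.499
```

```bash
python3 - <<'E'
from h import *
from scipy.spatial.transform import Rotation as Ro
s=get_state();print(s['time'],s['position'],s['joint_positions'],s['grip_width'])
print(Ro.from_rotvec(s['tool_rot']).as_matrix().round(3))
snap('wrist','w1',None,1.25)
E
```

```text
2.1 [ 0.46943843 -0.23315731  0.27232738] [-0.22440286  0.01917928  0.64886176  1.70482118 -0.01078134  1.42193558
  2.17513001] 0.4988758567990289
[[-0.177  0.984 -0.001]
 [ 0.984  0.177 -0.001]
 [-0.001 -0.001 -1.   ]]
```

View pics/w1.png

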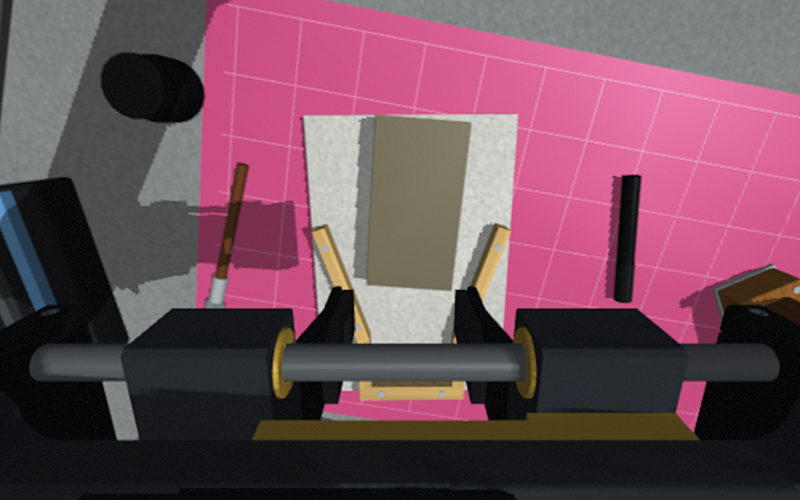

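The wrist view shows the block from (376,116) to (451,291), slightly yawed on the board. The board's near corners are at (304,116) and (518,114), and the stop is at about (412,390).

```bash
python3 - <<'E'
from h import *
def W(u,v,z): return w('w1',u/1.25,v/1.25,z)[:2]
L,Rr=W(304,116,.012),W(518,114,.012)
print('near corners',L,Rr,np.linalg.norm(L-Rr)); d=Rr-L; print('board yaw',np.arctan2(d[1],d[0])-np.pi/2)
B=np.array([W(*p,.042) for p in [(376,116),(471,122),(451,291),(367,284)]]);print(B.round(4),B.mean(0))
a=(B[2]+B[3]-B[0]-B[1])/2;print(np.linalg.norm(a),np.arctan2(a[1],a[0]))
y=np.arctan2(d[1],d[0])-np.pi/2;c,s=np.cos(y),np.sin(y);R=np.array([[c,-s],[s,c]])
o=(L+Rr)/2+R@[.17,0];print('o',o,'block in board',R.T@(B.mean(0)-o)); print('rear face in board',[(R.T@(q-o)).round(4) for q in B[:2]])
# mouth inner, stop
for p in [(360,383),(466,383)]: print('stop front top',R.T@(W(*p,.032)-o))
# px of home points
E
```

```text
near corners [ 0.40748584 -0.34343011] [ 0.36818541 -0.13605604] 0.21106521850196666
board yaw 0.18729349130896789
[[ 0.3945 -0.2716]
 [ 0.3842 -0.1847]
 [ 0.5528 -0.1673]
 [ 0.5605 -0.2545]] [ 0.47302329 -0.21953372]
0.16813741252252012 0.10285276177500989
o [ 0.55486263 -0.20808901] block in board [-0.08253913  0.00399395]
rear face in board [array([-0.1693, -0.0326]), array([-0.1633,  0.0547])]
stop front top [ 0.12387201 -0.06005283]
stop front top [0.12504688 0.06178454]
```

Emit:
carry_out:
  motion:
    - [[-0.103, 0, -0.08], -0.08]
    - [[-0.103, 0, -0.08], -0.08]
    - [[-0.103, 0, -0.08], -0.08]
    - [[-0.103, 0, -0.08], -0.08]
    - [[-0.103, 0, -0.2], -0.08]
    - [[-0.103, 0, -0.2], -0.08]
    - [[-0.103, 0, -0.2], -0.08]
    - [[-0.103, 0, -0.23], -0.08]
    - [[-0.103, 0, -0.25], -0.08]
    - [[-0.103, 0, -0.25], -0.08]
    - [[-0.103, 0, -0.25], -0.08]

```text
time: 3.25
position: [0.3689, -0.2295, 0.0232]
tool_rot: [2.1, 2.336, -0.0]
ft_force: [-0.0, -0.3, 0.1]
grip_width: 0.503
```

Emit:
carry_out:
  motion:
    - [[0.012, 0.001, 0], 0]
    - [[0.02, 0.002, 0], 0.01]
    - [[0.028, 0.002, 0], 0.02]
    - [[0.036, 0.003, 0], 0.03]
    - [[0.044, 0.004, 0], 0.04]
    - [[0.052, 0.004, 0], 0.05]
    - [[0.06, 0.005, 0], 0.06]
    - [[0.068, 0.005, 0], 0.07]
    - [[0.076, 0.006, 0], 0.08]
    - [[0.084, 0.007, 0], 0.085]
    - [[0.092, 0.007, 0], 0.085]
    - [[0.1, 0.008, 0], 0.085]
    - [[0.1, 0.008, 0], 0.085]

```text
time: 4.55
position: [0.4696, -0.2217, 0.0227]
tool_rot: [1.999, 2.422, 0.001]
ft_force: [-0.5, 0.3, 0.4]
grip_width: 0.5
```

```bash
python3 - <<'E'
from h import *
snap('top','top2',(360,155,440,265),5)
E
```

```text
(no output)
```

View pics/top2.png

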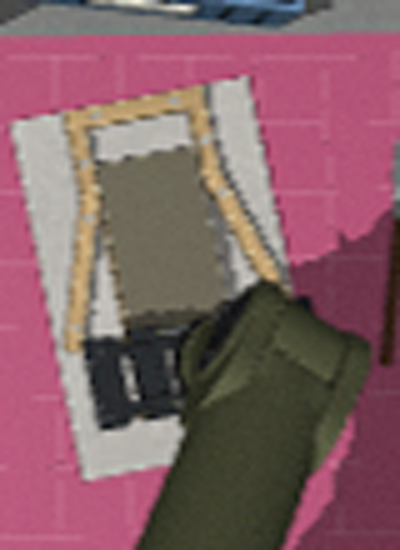

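The block is entering the throat square to it, with its front edge at about (150,155) and some gap left to the stop. I'll keep pushing slowly.

Emit:
carry_out:
  motion:
    - [[0.005, 0.001, 0], 0]
    - [[0.01, 0.002, 0], 0]
    - [[0.015, 0.003, 0], 0]
    - [[0.019, 0.0035, 0], 0]
    - [[0.023, 0.004, 0], 0]
    - [[0.027, 0.005, 0], 0]
    - [[0.03, 0.0055, 0], 0]
    - [[0.03, 0.0055, 0], 0]

```text
time: 5.4
position: [0.4985, -0.2164, 0.0226]
tool_rot: [2.0, 2.421, 0.001]
ft_force: [0.4, 0.1, -0.0]
grip_width: 0.499
```

Emit:
carry_out:
  motion:
    - [[0.002, 0.0004, 0], 0]
    - [[0.004, 0.0007, 0], 0]
    - [[0.006, 0.0011, 0], 0]
    - [[0.007, 0.0013, 0], 0]

```text
time: 5.8
position: [0.5029, -0.2161, 0.0225]
tool_rot: [-2.001, -2.418, 0.003]
ft_force: [-8.6, -0.8, 7.8]
grip_width: 0.499
```

Emit:
carry_out:
  motion:
    - [[0.0015, 0.0003, 0], 0]
    - [[0.003, 0.0006, 0], 0]

```text
time: 6.0
position: [0.503, -0.2161, 0.0222]
tool_rot: [-2.0, -2.413, 0.007]
ft_force: [-16.2, -1.9, 11.5]
grip_width: 0.501
```

Emit:
carry_out:
  motion:
    - [[-0.02, -0.004, 0], 0]
    - [[-0.02, -0.004, 0], 0]
    - [[-0.02, -0.004, 0.05], 0]
    - [[-0.02, -0.004, 0.1], 0]
    - [[-0.02, -0.004, 0.15], 0]
    - [[-0.02, -0.004, 0.2], 0]
    - [[-0.02, -0.004, 0.24], 0]
    - [[-0.02, -0.004, 0.24], 0]
    - [[-0.02, -0.004, 0.24], 0]
    - [[-0.02, -0.004, 0.24], 0]

```text
time: 7.0
position: [0.4877, -0.2179, 0.2615]
tool_rot: [-2.0, -2.421, 0.0]
ft_force: [-0.3, 0.2, -0.2]
grip_width: 0.501
```

```bash
python3 - <<'E'
from h import *
print(get_state()['position'])
snap('wrist','w2',(220,60,440,340),2.1)
snap('top','top3')
E
```

```text
[ 0.48772368 -0.21791148  0.26147788]
```

View pics/w2.png

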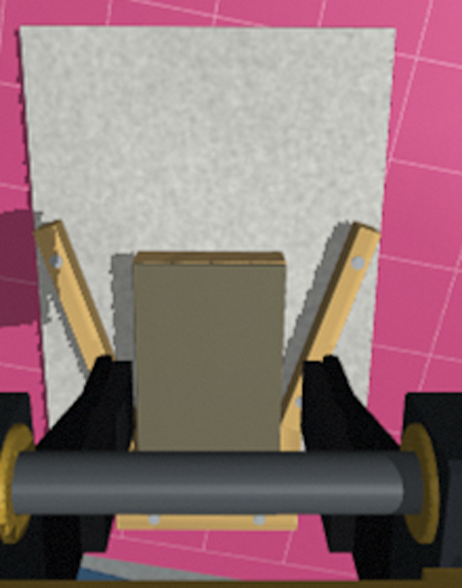

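```bash
python3 - <<'E'
from h import *
def W(u,v,z): return w('w2',220+u/2.1,60+v/2.1,z)[:2]
L,Rr=W(22,28,.012),W(396,30,.012); d=Rr-L; y=np.arctan2(d[1],d[0])-np.pi/2
print(L,Rr,np.linalg.norm(d),y); c,s=np.cos(y),np.sin(y);R=np.array([[c,-s],[s,c]]); o=(L+Rr)/2+R@[.17,0]
for p in [(134,264),(285,264)]: q=W(*p,.042);print(q,R.T@(q-o))
for p in [(117,527),(297,527)]: q=W(*p,.012);print('stop back',q,R.T@(q-o))
save('top3',(360,155,440,265),5,'top3c')
E
```

```text
[ 0.4074721  -0.34341534] [ 0.36866133 -0.13636152] 0.2106598255889307 0.18529278452902842
[ 0.52296526 -0.25821046] [-0.04078615 -0.04286134]
[ 0.50657298 -0.17274291] [-0.04115178  0.04416323]
stop back [ 0.72392953 -0.24224645] [ 0.15967921 -0.06419511]
stop back [ 0.7002388  -0.11794547] [0.15929451 0.06234277]
```

View pics/top3c.png

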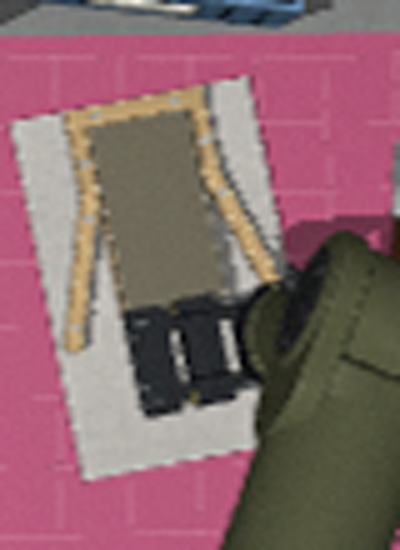

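The block is home: its rear edge sits at board x = -41 mm and there is no gap at the stop. Next I go to view the weight.

Emit:
carry_out:
  motion:
    - [[0.14, 0.48, 0.02], 0.465]
    - [[0.14, 0.48, 0.02], 0.465]
    - [[0.14, 0.48, 0.02], 0.465]
    - [[0.14, 0.48, 0.02], 0.465]
    - [[0.14, 0.48, 0.02], 0.465]
    - [[0.14, 0.48, 0.02], 0.465]
    - [[0.14, 0.48, 0.02], 0.465]
    - [[0.14, 0.48, 0.02], 0.465]
    - [[0.14, 0.48, 0.02], 0.465]
    - [[0.14, 0.48, 0.02], 0.465]
    - [[0.14, 0.48, 0.02], 0.465]
    - [[0.14, 0.48, 0.02], 0.465]
    - [[0.14, 0.48, 0.02], 0.465]
    - [[0.14, 0.48, 0.02], 0.465]
  grip: -1

```text
time: 8.5
position: [0.6279, 0.2589, 0.2826]
tool_rot: [1.394, 2.815, -0.001]
ft_force: [0.4, -0.8, 0.6]
grip_width: 0.998
```

```bash
python3 - <<'E'
from h import *
s=get_state();print(s['position'],s['joint_positions'],s['grip_width'])
snap('wrist','w3',None,1.25)
E
```

```text
[0.62787046 0.2589326  0.28257778] [-0.68412001  0.37447706  0.35277224  1.2861857  -0.12656837  1.50289294
  1.87675631] 0.9979867162210642
```

View pics/w3.png

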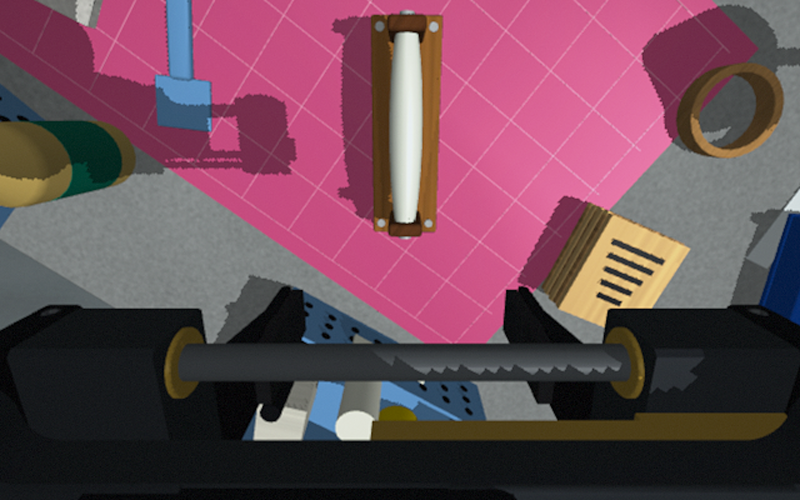

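The wrist view shows the handle from (408,32) to (405,223), with the case corners at about (372,15), (441,15), (439,233) and (374,233).

```bash
python3 - <<'E'
from h import *
def W(u,v,z): return w('w3',u/1.25,v/1.25,z)[:2]
a,b=W(408,32,.085),W(405,223,.085);d=b-a;print(a,b,'mid',(a+b)/2,np.linalg.norm(d),np.arctan2(d[1],d[0]))
P=np.array([W(*p,.04) for p in [(372,15),(441,15),(439,233),(374,233)]]);d=(P[2]+P[3]-P[0]-P[1])/2
print(P.mean(0),np.linalg.norm(d),np.arctan2(d[1],d[0]))
from scipy.spatial.transform import Rotation as Ro
M=Ro.from_rotvec(get_state()['tool_rot']).as_matrix();print(np.arctan2(M[1,0],M[0,0])-np.pi/2)
E
```

```text
[0.51105413 0.17500571] [0.63699803 0.26817162] mid [0.57402608 0.22158866] 0.15665808141188114 0.636903164015018
[0.57406226 0.22212394] 0.2004103572959376 0.6531994453061313
0.6514857904328761
```

Emit:
carry_out:
  motion:
    - [[-0.054, -0.037, -0.03], 0]
    - [[-0.054, -0.037, -0.07], 0]
    - [[-0.054, -0.037, -0.11], 0]
    - [[-0.054, -0.037, -0.15], 0]
    - [[-0.054, -0.037, -0.19], 0]
    - [[-0.054, -0.037, -0.216], 0]
    - [[-0.054, -0.037, -0.216], 0]
    - [[-0.054, -0.037, -0.216], 0]

```text
time: 9.35
position: [0.5741, 0.2235, 0.0675]
tool_rot: [1.391, 2.816, 0.001]
ft_force: [0.5, 0.9, 0.9]
grip_width: 1.006
```

Emit:
carry_out:
  motion:
    - [[0, 0, 0], 0]
    - [[0, 0, 0], 0]
    - [[0, 0, 0], 0]
    - [[0, 0, 0], 0]
    - [[0, 0, 0], 0]
    - [[0, 0, 0], 0]
    - [[0, 0, 0], 0]
  grip: 1
  squeeze: 42

```text
time: 10.05
position: [0.5736, 0.2242, 0.0666]
tool_rot: [-1.39, -2.817, -0.0]
ft_force: [-0.8, -0.1, -0.4]
grip_width: 0.449
```

```bash
python3 - <<'E'
from h import *
s=get_state();print(s['position'],s['ft_force'],s['torque'],s['grip_width']*87)
E
```

```text
[0.57360368 0.22416471 0.06655594] [-0.80976091 -0.11755162 -0.42751004] [ 0.05048077 -0.02153347 -0.00969244] 39.04530415848801
```

Emit:
carry_out:
  motion:
    - [[0, 0, 0], 0]
    - [[0, 0, 0], 0]
    - [[0, 0, 0], 0]
    - [[0, 0, 0], 0]
    - [[0, 0, 0], 0]

```text
time: 10.55
position: [0.5746, 0.2231, 0.067]
tool_rot: [1.39, 2.815, -0.0]
ft_force: [3.3, -3.5, 1.8]
grip_width: 0.268
```

Emit:
carry_out:
  motion:
    - [[0, 0, 0.001], 0]
    - [[0, 0, 0.003], 0]
    - [[0, 0, 0.005], 0]
    - [[0, 0, 0.005], 0]
    - [[0, 0, 0.005], 0]
    - [[0, 0, 0.005], 0]

```text
time: 11.15
position: [0.5726, 0.2246, 0.0709]
tool_rot: [-1.389, -2.816, 0.001]
ft_force: [-1.6, -0.5, -6.8]
grip_width: 0.27
```

```bash
python3 - <<'E'
from h import *
s=get_state();print(s['position'],s['ft_force'],s['torque'],s['grip_width']*87)
y=.65;t=s['torque'];print('moment about jaw axis, along handle',t@[-np.sin(y),np.cos(y),0],t@[np.cos(y),np.sin(y),0])
for i in range(3): snap('side','s%d'%i,(250,150,350,220),8)
E
```

```text
[0.57260464 0.22461224 0.07089502] [-1.59960092 -0.45693923 -6.80089948] [0.20325802 0.21107314 0.03595519] 23.49789528435396
moment about jaw axis, along handle 0.04502291153505588 0.2895490134169273
```

View pics/s2.png

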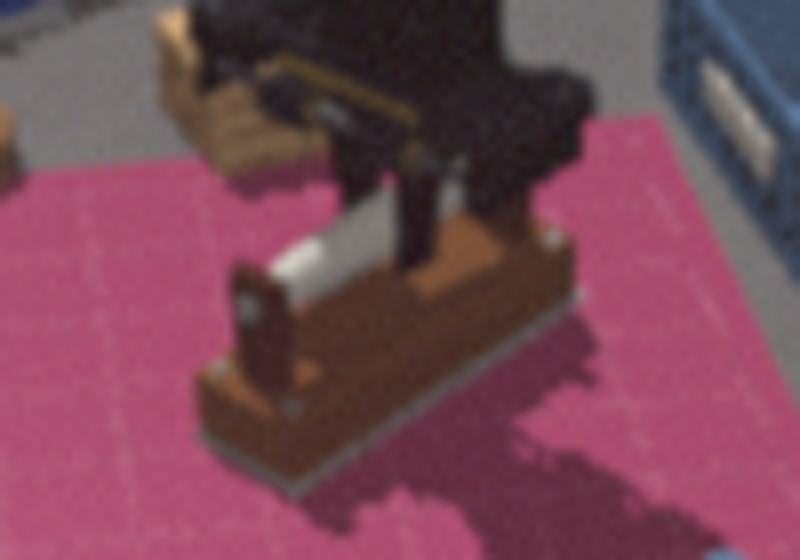

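```bash
cat >> h.py <<'E'
def C(p,k,crop): return (np.array(p)-(crop[0],crop[1]))*k
E
python3 - <<'E'
from h import *
y=.648;c=np.array([.574,.2228]);R=np.array([[np.cos(y),-np.sin(y)],[np.sin(y),np.cos(y)]])
for z in (0,.005,.01):
  print(z,[ (n,C(px('s2',[*(c+R@n),z]),8,(250,150)).round(0)) for n in [(-.1,-.032),(-.1,.032),(.1,-.032)]])
for z in (0.04,.045,.05):
  print(z,[ (n,C(px('s2',[*(c+R@n),z]),8,(250,150)).round(0)) for n in [(-.1,-.032),(-.1,.032),(.1,-.032)]])
for n in [(-.1,-.032),(-.1,.032),(.1,-.032)]: print(n,C(px('side1',[*(c+R@n),0]),8,(250,150)).round(0))
save('side1',(250,150,350,220),8,'side1c')
a=np.hstack([cv2.imread('pics/side1c.png')[150:520,150:620],cv2.imread('pics/s2.png')[150:520,150:620]])[:, :]
cv2.imwrite('pics/cmp.png',cv2.resize(a,None,fx=.85,fy=.85))
E
```

```text
0 [((-0.1, -0.032), array([291., 506.])), ((-0.1, 0.032), array([195., 450.])), ((0.1, -0.032), array([575., 327.]))]
0.005 [((-0.1, -0.032), array([291., 497.])), ((-0.1, 0.032), array([194., 442.])), ((0.1, -0.032), array([575., 318.]))]
0.01 [((-0.1, -0.032), array([291., 488.])), ((-0.1, 0.032), array([194., 433.])), ((0.1, -0.032), array([575., 310.]))]
0.04 [((-0.1, -0.032), array([289., 435.])), ((-0.1, 0.032), array([190., 380.])), ((0.1, -0.032), array([577., 259.]))]
0.045 [((-0.1, -0.032), array([288., 426.])), ((-0.1, 0.032), array([190., 371.])), ((0.1, -0.032), array([577., 250.]))]
0.05 [((-0.1, -0.032), array([288., 417.])), ((-0.1, 0.032), array([189., 362.])), ((0.1, -0.032), array([577., 242.]))]
(-0.1, -0.032) [291. 506.]
(-0.1, 0.032) [195. 450.]
(0.1, -0.032) [575. 327.]
```

View pics/cmp.png

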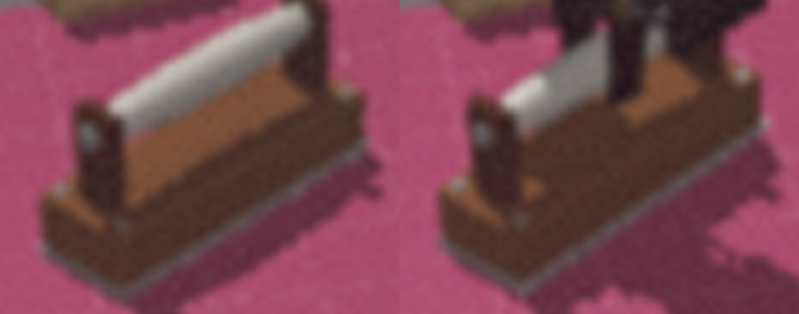

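The far (+x) end rose and the near end stayed down, so the heavy end is the one nearer the robot. I'll put the weight down and shift the grip 45 mm that way.

Emit:
carry_out:
  motion:
    - [[0, 0, -0.002], 0]
    - [[0, 0, -0.004], 0]
    - [[0, 0, -0.005], 0]
    - [[0, 0, -0.005], 0]

```text
time: 11.7
position: [0.5757, 0.2257, 0.0683]
tool_rot: [1.388, 2.815, 0.007]
ft_force: [3.6, 3.0, -0.7]
grip_width: 0.269
```

Emit:
carry_out:
  motion:
    - [[0, 0, 0], 0]
    - [[0, 0, 0], 0]
    - [[0, 0, 0], 0]
    - [[0, 0, 0], 0]
    - [[-0.02, -0.015, 0], 0]
    - [[-0.036, -0.027, 0], 0]
    - [[-0.036, -0.027, 0], 0]
    - [[-0.036, -0.027, 0], 0]
  grip: 0.0

```text
time: 12.5
position: [0.5379, 0.1973, 0.0668]
tool_rot: [1.39, 2.817, 0.001]
ft_force: [-0.0, -0.0, 0.1]
grip_width: 0.499
```

Emit:
carry_out:
  motion:
    - [[0, 0, 0], 0]
    - [[0, 0, 0], 0]
    - [[0, 0, 0], 0]
    - [[0, 0, 0], 0]
    - [[0, 0, 0], 0]
    - [[0, 0, 0], 0]
    - [[0, 0, 0], 0]
    - [[0, 0, 0], 0]
    - [[0, 0, 0.002], 0]
    - [[0, 0, 0.004], 0]
    - [[0, 0, 0.006], 0]
    - [[0, 0, 0.008], 0]
    - [[0, 0, 0.008], 0]
    - [[0, 0, 0.008], 0]
    - [[0, 0, 0.008], 0]
    - [[0, 0, 0.008], 0]
  grip: 1

```text
time: 14.1
position: [0.5375, 0.1971, 0.0745]
tool_rot: [-1.39, -2.817, 0.0]
ft_force: [-0.6, -0.4, -9.4]
grip_width: 0.245
```

```bash
python3 - <<'E'
from h import *
y=.65
for i in range(3):
  snap('side','t%d'%i,(250,150,350,220),8)
  s=get_state();t=s['torque'];print(s['position'],s['ft_force'],s['torque'],s['grip_width'],t@[-np.sin(y),np.cos(y),0],t@[np.cos(y),np.sin(y),0])
c=np.array([.574,.2228]);R=np.array([[np.cos(y),-np.sin(y)],[np.sin(y),np.cos(y)]])
for z in (0,.005,.01): print(z,[ C(px('t2',[*(c+R@n),z]),8,(250,150)).round(0) for n in [(-.1,-.032),(-.1,.032),(.1,-.032)]])
a=np.hstack([cv2.imread('pics/side1c.png')[150:520,150:620],cv2.imread('pics/t2.png')[150:520,150:620]])
cv2.imwrite('pics/cmp2.png',cv2.resize(a,None,fx=.85,fy=.85))
E
```

```text
[0.53755584 0.19710731 0.07450652] [-0.41478036  0.38746158 -8.66636249] [0.08102293 0.06994452 0.04377734] 0.24456909128746 0.006647724460379341 0.10683051670336552
[0.53758609 0.19712662 0.07450971] [ 0.67081728 -0.31199577 -9.61274647] [ 0.07170231 -0.00427425 -0.04983841] 0.24536600972382902 -0.046795926421319814 0.0544943300997572
[0.53757055 0.19713712 0.07450724] [-0.38467082  0.2727706  -8.28893783] [ 0.0400988   0.06501922 -0.00506498] 0.2420982536111415 0.027493498922443738 0.07127075016247014
0 [array([292., 506.]), array([195., 450.]), array([575., 326.])]
0.005 [array([291., 497.]), array([194., 442.]), array([575., 318.])]
0.01 [array([291., 488.]), array([194., 433.]), array([575., 310.])]
```

View pics/cmp2.png

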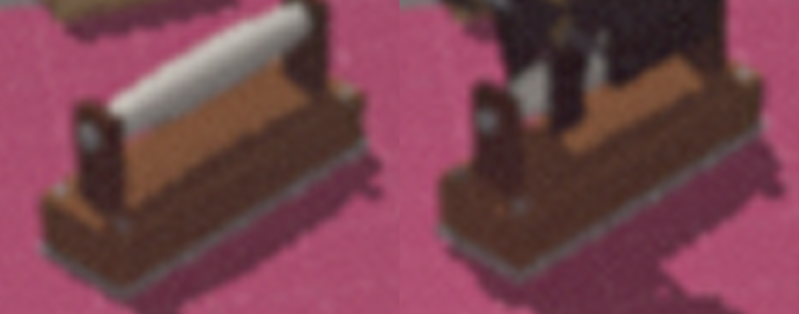

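The weight hangs free: the force reads about 8.9 N, and both ends have risen by about the same, near corner (520,278) and far corner (762,129). I'll measure the remaining tilt by template matching.

```bash
cat >> h.py <<'E'
def shifts(ref,cur,patches,m=30):
    A=np.load('pics/'+ref+'.npz')['p'];out=[]
    B=[np.load('pics/'+c+'.npz')['p'] for c in cur];B=np.mean(B,0).astype(np.uint8)
    k=8;f=lambda p:cv2.resize(p[150:220,250:350],None,fx=k,fy=k,interpolation=cv2.INTER_CUBIC)
    A,B=f(A),f(B)
    for x0,y0,x1,y1 in patches:
        r=cv2.matchTemplate(B[y0-m-20:y1+m,x0-m:x1+m],A[y0:y1,x0:x1],cv2.TM_CCOEFF_NORMED)
        _,v,_,l=cv2.minMaxLoc(r);out.append((l[0]-m,l[1]-m-20,round(v,3)))
    return out
E
python3 - <<'E'
from h import *
P=[(190,370,300,500),(215,260,320,490),(350,340,470,460),(470,280,560,390),(520,240,590,340),(540,215,590,340)]
print(shifts('side1',['t0','t1','t2'],P)); print(shifts('side1',['s0','s1','s2'],P))
E
```

```text
[(-3, -23, 0.888), (1, -20, 0.87), (12, -31, 0.96), (10, -28, 0.97), (-1, -20, 0.971), (-2, -19, 0.972)]
[(-3, -6, 0.991), (-7, -6, 0.965), (5, -19, 0.873), (-25, -3, 0.97), (-4, -19, 0.977), (-4, -18, 0.977)]
```

Emit:
carry_out:
  motion:
    - [[0, 0, 0.005], 0]
    - [[0, 0, 0.015], 0]
    - [[0, 0, 0.03], 0]
    - [[0, 0, 0.045], 0]
    - [[0, 0, 0.055], 0]
    - [[0, 0, 0.06], 0]
    - [[0, -0.005, 0.06], -0.01]
    - [[0.001, -0.015, 0.06], -0.02]
    - [[0.002, -0.03, 0.06], -0.035]
    - [[0.003, -0.05, 0.06], -0.06]
    - [[0.004, -0.075, 0.06], -0.09]
    - [[0.005, -0.1, 0.06], -0.12]
    - [[0.006, -0.125, 0.06], -0.15]
    - [[0.007, -0.15, 0.06], -0.18]
    - [[0.008, -0.175, 0.06], -0.21]
    - [[0.009, -0.2, 0.06], -0.24]
    - [[0.01, -0.22, 0.06], -0.26]
    - [[0.011, -0.235, 0.06], -0.275]
    - [[0.011, -0.245, 0.06], -0.285]
    - [[0.011, -0.25, 0.06], -0.29]

```text
time: 16.25
position: [0.5487, -0.0537, 0.1345]
tool_rot: [-1.784, -2.586, 0.0]
ft_force: [-0.8, -0.0, -10.2]
grip_width: 0.247
```

Emit:
carry_out:
  motion:
    - [[0, -0.005, 0], -0.005]
    - [[0, -0.015, 0], -0.015]
    - [[0.001, -0.03, 0], -0.035]
    - [[0.002, -0.05, 0], -0.055]
    - [[0.003, -0.075, 0], -0.085]
    - [[0.004, -0.1, 0], -0.115]
    - [[0.005, -0.12, 0], -0.14]
    - [[0.006, -0.137, 0], -0.16]
    - [[0.007, -0.149, 0], -0.17]
    - [[0.007, -0.155, 0], -0.175]
    - [[0.007, -0.157, 0], -0.177]
    - [[0.007, -0.157, 0], -0.177]
    - [[0.007, -0.157, 0], -0.177]

```text
time: 17.55
position: [0.5559, -0.2084, 0.1344]
tool_rot: [-2.001, -2.421, -0.001]
ft_force: [-0.3, 0.5, -9.2]
grip_width: 0.243
```

```bash
python3 - <<'E'
from h import *
from scipy.spatial.transform import Rotation as Ro
s=get_state();M=Ro.from_rotvec(s['tool_rot']).as_matrix()
print(s['time'],s['position'],s['ft_force'],s['torque'],s['grip_width'],np.arctan2(M[1,0],M[0,0])-np.pi/2)
snap('side','p0'); save('p0',(230,200,430,350),4)
snap('wrist','pw'); snap('top','pt')
E
```

```text
17.55 [ 0.55590986 -0.2083862   0.13443857] [-0.30331682  0.45720371 -9.15325663] [ 0.04082381  0.0332004  -0.02693118] 0.24275981890279616 0.18905283564237685
```

View pics/p0.png

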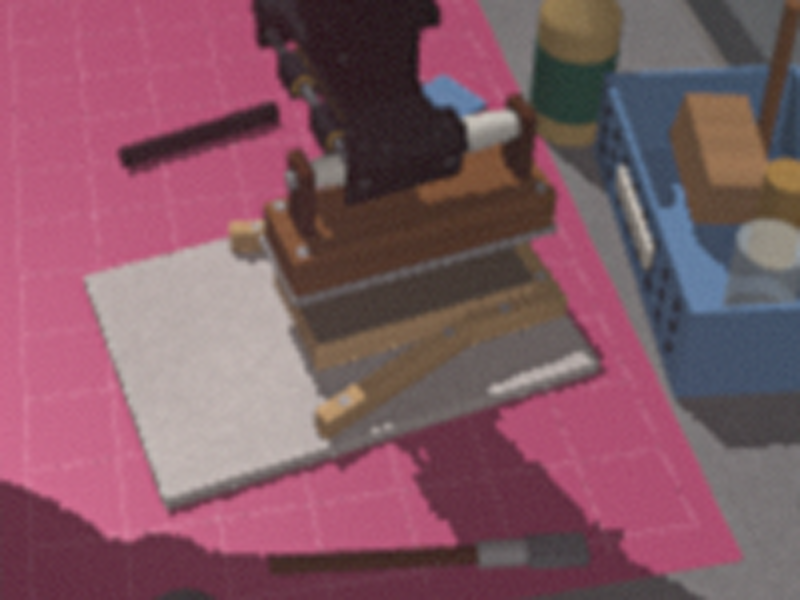

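The side view shows the weight hanging over the block, roughly level. Its sole corners are at (297,302) near and (553,232) far, and the block's top rear-right corner is at (315,340). That was the 12th picture, so from here I use numbers only and fit the pose from the pixels already read.

```bash
python3 - <<'E'
from h import *
from scipy.optimize import least_squares
from scipy.spatial.transform import Rotation as Ro
pj=lambda P:C(px('p0',P),4,(230,200))
y=.186;bc=np.array([.599,-.2015,.012]);Rz=Ro.from_euler('z',y).as_matrix()
for n,o in {(-.085,-.045,.03):(315,340),(-.085,-.045,0):(318,367),(-.085,.045,.03):(278,280)}.items(): print('block',pj(bc+Rz@n).round(1),o)
o=np.array([.5551,-.2093,.012])
for n,ob in {(-.17,-.106,0):(170,503),(-.17,.106,0):(88,279),(.15,-.106,0):(602,366)}.items(): print('board',pj(o+Rz@n).round(1),ob)
obs={(-.1,-.032,0):(297,302),(.1,-.032,0):(553,230),(.1,-.032,.04):(553,185),(-.1,-.032,.04):(292,254),(-.1,.032,.04):(266,208)}
def f(q): 
  R=Ro.from_euler('ZYX',[q[3],q[4],0]).as_matrix()
  return np.concatenate([pj(q[:3]+R@n)-v for n,v in obs.items()])
r=least_squares(f,[.599,-.2,.07,.186,0],x_scale=[.01,.01,.01,.05,.05]);print(r.x.round(4),r.fun.round(1),'pitch deg',np.degrees(r.x[4]))
E
```

```text
block [318.5 346.7] (315, 340)
block [318.3 375.9] (318, 367)
block [273.5 259.2] (278, 280)
board [165.3 501.6] (170, 503)
board [ 83.7 278.1] (88, 279)
board [600.1 361.9] (602, 366)
[ 0.6122 -0.167   0.0434  0.1294 -0.0659] [-0.5 -1.4 -1.3 -3.1  0.6  2.8  0.7  7.5  0.5 -6.1] pitch deg -3.776460031900201
```

```bash
cat > tilt.py <<'E'
from h import *
from scipy.spatial.transform import Rotation as Ro
def edge(fn,u0,u1,pred,win=4,step=2):
    # lower brown/grey boundary of case side; pred(u)-> expected row
    p=np.load('pics/'+fn+'.npz')['p'].astype(float); d=p[:,:,2]-p[:,:,0]; out=[]
    for u in range(u0,u1):
        v=pred(u); r=np.arange(v-win,v+win,.1); s=np.interp(r,np.arange(400),d[:,u]); g=np.gradient(cv2.GaussianBlur(s[:,None],(1,9),2).ravel())
        out.append(r[np.argmin(g)])
    return np.array(out)
def run(fn,c,yaw,z,m0,m1,zc=.003,win=4):
    def line(pitch,dz=0):
        R=Ro.from_euler('ZYX',[yaw,pitch,0]).as_matrix(); o=np.array([*c,z+dz])
        return [px(fn,o+R@[s,-.032,zc]) for s in (-.1,.1)]
    a,b=line(0); sl=lambda a,b:(b[1]-a[1])/(b[0]-a[0])
    pred=lambda u:a[1]+sl(a,b)*(u-a[0])
    us=np.arange(int(a[0]+m0),int(b[0]-m1)); v=edge(fn,us[0],us[-1]+1,pred,win)
    k=np.polyfit(us,v,1)
    for _ in range(3):
        res=v-np.polyval(k,us);g=abs(res)<1; k=np.polyfit(us[g],v[g],1)
    s1=sl(*line(np.radians(1)));s0=sl(a,b)
    mid=(a[0]+b[0])/2
    print(fn,'slope',k[0].round(4),'exp',s0.round(4),'inl',g.mean().round(2),'rms',res[g].std().round(2),'pitch deg (+ = far end down)',((k[0]-s0)/(s1-s0)).round(2),'row off',(np.polyval(k,mid)-pred(mid)).round(2))
E
python3 - <<'E'
from tilt import *
run('side1',(.574,.2228),.648,0,3,3)
for f in ('t0','t1','t2'): run(f,(.573,.2235),.650,.008,3,3)
run('s2',(.573,.2235),.650,.004,3,3)
for z in (.064,.068,.072): run('p0',(.5995,-.2001),.187,z,4,4,win=5)
E
```

```text
side1 slope -0.6163 exp -0.6302 inl 1.0 rms 0.25 pitch deg (+ = far end down) 0.66 row off -1.9
t0 slope -0.6185 exp -0.628 inl 1.0 rms 0.33 pitch deg (+ = far end down) 0.45 row off -2.78
t1 slope -0.6269 exp -0.628 inl 1.0 rms 0.35 pitch deg (+ = far end down) 0.05 row off -2.73
t2 slope -0.6174 exp -0.628 inl 1.0 rms 0.28 pitch deg (+ = far end down) 0.5 row off -2.76
s2 slope -0.6789 exp -0.63 inl 1.0 rms 0.32 pitch deg (+ = far end down) -2.31 row off -2.73
p0 slope -0.2875 exp -0.2901 inl 1.0 rms 0.28 pitch deg (+ = far end down) 0.2 row off -3.7
p0 slope -0.288 exp -0.2892 inl 1.0 rms 0.29 pitch deg (+ = far end down) 0.09 row off -2.71
p0 slope -0.2881 exp -0.2883 inl 1.0 rms 0.29 pitch deg (+ = far end down) 0.01 row off -1.73
```

```bash
python3 - <<'E'
from tilt import *
wc,y=np.array([.5995,-.2001]),.187; e=np.array([np.cos(y),np.sin(y)]);n=np.array([-e[1],e[0]])
p=np.load('pics/pw.npz')['p']
for s in (-.08,-.07,-.06):
  for nm,z,h in (('case top',.108,.032),('block top',.042,.045)):
    print(s,nm,[px('pw',[*(wc+e*s+k*n*h),z]).round(1).tolist() for k in(-1,1)])
  v=int(round(px('pw',[*(wc+e*s),.075])[1])); print('row',v)
  for u0 in (265,345): print(u0,[tuple(int(t) for t in q) for q in p[v,u0:u0+40:2]])
E
```

```text
-0.08 case top [[267.8, 172.0], [376.0, 172.1]]
-0.08 block top [[264.6, 152.4], [379.4, 152.6]]
row 161
265 [(103, 106, 107), (50, 62, 67), (52, 64, 66), (46, 62, 73), (37, 80, 120), (43, 91, 139), (63, 100, 136), (178, 175, 166), (176, 173, 167), (169, 166, 160), (149, 148, 142), (145, 144, 138), (161, 158, 151), (85, 108, 135), (39, 85, 130), (41, 87, 133), (43, 91, 137), (42, 92, 140), (46, 96, 146), (45, 95, 144)]
345 [(42, 92, 136), (44, 90, 140), (46, 93, 141), (44, 92, 142), (44, 95, 145), (45, 98, 149), (39, 91, 138), (52, 95, 140), (183, 178, 171), (177, 175, 170), (179, 177, 172), (178, 175, 170), (175, 173, 168), (175, 173, 166), (149, 156, 161), (39, 95, 146), (43, 97, 149), (103, 126, 154), (204, 209, 207), (204, 209, 208)]
-0.07 case top [[268.6, 188.2], [375.2, 188.3]]
-0.07 block top [[265.2, 164.9], [378.7, 165.1]]
row 175
265 [(108, 112, 111), (49, 62, 63), (50, 63, 66), (49, 61, 65), (25, 53, 80), (25, 55, 83), (29, 55, 80), (26, 51, 79), (22, 50, 76), (21, 49, 75), (24, 50, 76), (25, 52, 76), (24, 50, 75), (23, 49, 74), (28, 52, 78), (26, 54, 80), (17, 41, 63), (
[... 339 characters left out ...]
, 200)]
-0.06 case top [[269.4, 204.0], [374.4, 204.1]]
-0.06 block top [[265.9, 177.2], [378.1, 177.3]]
row 189
265 [(112, 116, 115), (75, 81, 81), (50, 62, 65), (54, 64, 67), (20, 49, 75), (25, 54, 83), (25, 52, 79), (27, 52, 79), (21, 49, 75), (24, 48, 75), (21, 48, 74), (24, 51, 75), (22, 49, 74), (22, 51, 76), (14, 22, 37), (13, 20, 36), (13, 25, 44), (16, 29, 47), (18, 29, 46), (17, 28, 46)]
345 [(17, 27, 45), (13, 26, 44), (12, 25, 43), (17, 29, 47), (10, 26, 46), (12, 29, 47), (14, 29, 51), (21, 48, 75), (22, 52, 79), (25, 51, 77), (25, 49, 74), (23, 50, 76), (26, 61, 92), (47, 100, 151), (47, 98, 148), (43, 96, 146), (74, 107, 142), (204, 208, 207), (203, 209, 209), (105, 107, 107)]
```

```bash
python3 - <<'E'
from tilt import *
wc,y=np.array([.5995,-.2001]),.187; e=np.array([np.cos(y),np.sin(y)])
p=np.load('pics/pw.npz')['p']
for z in (.07,.11): print(z,px('pw',[*(wc-e*.1),z]).round(1))
print('block rear top',px('pw',[*(wc-e*.085),.042]).round(1))
for u in (285,355): print(u,[(v,*map(int,p[v,u])) for v in range(112,166,2)])
E
```

```text
0.07 [322.  130.7]
0.11 [322.  138.5]
block rear top [322.  146.2]
285 [(112, 192, 199, 198), (114, 192, 200, 197), (116, 193, 199, 198), (118, 194, 198, 199), (120, 190, 196, 194), (122, 189, 193, 193), (124, 191, 196, 195), (126, 191, 196, 195), (128, 193, 198, 198), (130, 155, 159, 159), (132, 166, 165, 160), (134, 138, 137, 135), (136, 18, 41, 64), (138, 22, 45, 67), (140, 21, 42, 62), (142, 34, 72, 112), (144, 40, 84, 127), (146, 41, 85, 130), (148, 40, 85, 129), (150, 40, 83, 130), (152, 141, 141, 142), (154, 175, 174, 167), (156, 174, 173, 168), (158, 175, 173, 167), (160, 176, 175, 170), (162, 100, 98, 95), (164, 107, 104, 101)]
355 [(112, 194, 200, 200), (114, 194, 198, 198), (116, 197, 202, 201), (118, 201, 207, 205), (120, 204, 210, 209), (122, 199, 206, 204), (124, 199, 204, 203), (126, 198, 204, 203), (128, 195, 200, 200), (130, 204, 209, 210), (132, 127, 126, 123), (134, 187, 185, 177), (136, 9, 34, 58), (138, 22, 46, 69), (140, 18, 40, 62), (142, 31, 65, 97), (144, 42, 92, 138), (146, 42, 98, 148), (148, 47, 99, 150), (150, 47, 99, 149), (152, 45, 100, 149), (154, 45, 98, 149), (156, 46, 99, 149), (158, 48, 99, 150), (160, 45, 98, 148), (162, 45, 99, 150), (164, 44, 97, 149)]
```

Lined up to within about 2 mm, and level within about 0.5°. Lowering gently.

Emit:
carry_out:
  motion:
    - [[0, -0.0015, -0.003], -0.003]
    - [[0, -0.0015, -0.007], -0.003]
    - [[0, -0.0015, -0.011], -0.003]
    - [[0, -0.0015, -0.014], -0.003]
    - [[0, -0.0015, -0.017], -0.003]
    - [[0, -0.0015, -0.019], -0.003]
    - [[0, -0.0015, -0.02], -0.003]
    - [[0, -0.0015, -0.02], -0.003]
    - [[0, -0.0015, -0.02], -0.003]

```text
time: 18.6
position: [0.5557, -0.2114, 0.1147]
tool_rot: [2.008, 2.416, 0.0]
ft_force: [0.2, -0.2, -8.8]
grip_width: 0.246
```

Emit:
carry_out:
  motion:
    - [[0, 0, -0.001], 0]
    - [[0, 0, -0.002], 0]
    - [[0, 0, -0.003], 0]
    - [[0, 0, -0.003], 0]
    - [[0, 0, -0.003], 0]

```text
time: 19.1
position: [0.5556, -0.2114, 0.1115]
tool_rot: [-2.008, -2.416, 0.0]
ft_force: [-0.4, -0.5, -9.4]
grip_width: 0.243
```

```bash
python3 - <<'E'
from tilt import *
snap('side','q0');s=get_state();print(s['position'],s['ft_force'],s['torque'])
run('q0',(.5995,-.202),.187,.045,4,4,win=5)
E
```

```text
[ 0.55562859 -0.21136315  0.11157857] [ 0.45116391  0.78746301 -8.80481152] [ 0.03581094 -0.01902042 -0.03539265]
q0 slope -0.281 exp -0.2947 inl 1.0 rms 0.33 pitch deg (+ = far end down) 1.04 row off -2.46
```

Emit:
carry_out:
  motion:
    - [[0, 0.001, -0.0005], 0]
    - [[0, 0.001, -0.0005], 0]
    - [[0, 0.001, -0.0005], 0]

```text
time: 19.45
position: [0.5556, -0.2102, 0.1111]
tool_rot: [-2.007, -2.416, -0.0]
ft_force: [-0.5, 0.2, -8.8]
grip_width: 0.244
```

```bash
python3 - <<'E'
from tilt import *
for i in range(5):
  snap('side','r%d'%i)
  for z in (.041,.044):run('r%d'%i,(.5995,-.202),.187,z,4,4,win=6)
s=get_state();print(s['position'],s['ft_force'])
for m in ((4,60),(35,4)): run('r0',(.5995,-.202),.187,.044,*m,win=6); run('p0',(.5995,-.2001),.187,.068,*m,win=6)
E
```

```text
r0 slope -0.2849 exp -0.2956 inl 1.0 rms 0.28 pitch deg (+ = far end down) 0.81 row off -3.61
r0 slope -0.2864 exp -0.2949 inl 1.0 rms 0.28 pitch deg (+ = far end down) 0.65 row off -2.91
r1 slope -0.2799 exp -0.2956 inl 1.0 rms 0.31 pitch deg (+ = far end down) 1.19 row off -3.55
r1 slope -0.2795 exp -0.2949 inl 1.0 rms 0.3 pitch deg (+ = far end down) 1.17 row off -2.82
r2 slope -0.2816 exp -0.2956 inl 1.0 rms 0.34 pitch deg (+ = far end down) 1.06 row off -3.49
r2 slope -0.2811 exp -0.2949 inl 1.0 rms 0.34 pitch deg (+ = far end down) 1.04 row off -2.76
r3 slope -0.2868 exp -0.2956 inl 1.0 rms 0.27 pitch deg (+ = far end down) 0.66 row off -3.58
r3 slope -0.2867 exp -0.2949 inl 1.0 rms 0.26 pitch deg (+ = far end down) 0.62 row off -2.85
r4 slope -0.2846 exp -0.2956 inl 1.0 rms 0.29 pitch deg (+ = far end down) 0.83 row off -3.56
r4 slope -0.2843 exp -0.2949 inl 1.0 rms 0.29 pitch deg (+ = far end down) 0.8 row off -2.82
[ 0.55565671 -0.21037452  0.11110925] [ 0.08413968  0.67839093 -9.56239521]Traceback (most recent call last):
  File "<stdin>", line 6, in <module>
  File "tilt.py", line 16, in run
    us=np.arange(int(a[0]+m0),int(b[0]-m1)); v=edge(fn,us[0],us[-1]+1,pred,win)
                                                       ~~^^^
IndexError: index 0 is out of bounds for axis 0 with size 0
```

Emit:
carry_out:
  motion:
    - [[0, 0, -0.0005], 0]
    - [[0, 0, -0.001], 0]
    - [[0, 0, -0.0015], 0]
    - [[0, 0, -0.002], 0]
    - [[0, 0, -0.002], 0]

```text
time: 20.2
position: [0.5556, -0.2103, 0.109]
tool_rot: [-2.008, -2.416, -0.0]
ft_force: [-0.7, -0.1, -8.9]
grip_width: 0.246
```

Emit:
carry_out:
  motion:
    - [[0, 0, -0.0005], 0]
    - [[0, 0, -0.001], 0]
    - [[0, 0, -0.001], 0]

```text
time: 20.5
position: [0.556, -0.2102, 0.1085]
tool_rot: [2.007, 2.416, 0.001]
ft_force: [-0.4, 1.2, -5.1]
grip_width: 0.248
```

Touching: the load has dropped to 5 N. A little lower to settle it flat.

Emit:
carry_out:
  motion:
    - [[0, 0, -0.0005], 0]
    - [[0, 0, -0.001], 0]
    - [[0, 0, -0.001], 0]
    - [[0, 0, -0.001], 0]

```text
time: 20.9
position: [0.5561, -0.2102, 0.1084]
tool_rot: [2.007, 2.416, 0.002]
ft_force: [-4.2, 3.5, 6.2]
grip_width: 0.244
```

```bash
python3 - <<'E'
from tilt import *
for i in range(4):
  snap('side','v%d'%i); run('v%d'%i,(.5995,-.202),.187,.042,4,4,win=6)
s=get_state();print(s['position'],s['ft_force'],s['torque'])
E
```

```text
v0 slope -0.2851 exp -0.2954 inl 1.0 rms 0.29 pitch deg (+ = far end down) 0.78 row off -2.65
v1 slope -0.2783 exp -0.2954 inl 1.0 rms 0.3 pitch deg (+ = far end down) 1.29 row off -2.68
v2 slope -0.2818 exp -0.2954 inl 1.0 rms 0.34 pitch deg (+ = far end down) 1.02 row off -2.6
v3 slope -0.2794 exp -0.2954 inl 1.0 rms 0.3 pitch deg (+ = far end down) 1.21 row off -2.61
[ 0.55608817 -0.21019078  0.10841673] [-3.58310689  2.81979464  5.41270639] [0.79603145 0.8438127  0.01638806]
```

It rests on the block with the same measured slope as when hanging, so it sits flat. I'll ease off the press, open and withdraw.

Emit:
carry_out:
  motion:
    - [[0, 0, 0.0005], 0]
    - [[0, 0, 0.0005], 0]

```text
time: 21.3
position: [0.5561, -0.2102, 0.1084]
tool_rot: [2.007, 2.416, 0.002]
ft_force: [-4.1, 3.2, 4.9]
grip_width: 0.247
```

Emit:
carry_out:
  motion:
    - [[0, 0, 0], 0]
    - [[0, 0, 0], 0]
    - [[0, 0, 0], 0]
    - [[0, 0, 0], 0]
    - [[0, 0, 0], 0]
    - [[0, 0, 0], 0]
    - [[0, 0, 0], 0]
    - [[0, 0, 0], 0]
    - [[0, 0, 0.01], 0]
    - [[0, 0, 0.03], 0]
    - [[0, 0, 0.06], 0]
    - [[0, 0, 0.1], 0]
    - [[0, 0, 0.14], 0]
    - [[0.04, 0.007, 0.17], 0]
    - [[0.06, 0.011, 0.17], 0]
    - [[0.08, 0.015, 0.17], 0]
    - [[0.08, 0.015, 0.17], 0]
    - [[0.08, 0.015, 0.17], 0]
  grip: -1

```text
time: 23.1
position: [0.6351, -0.1956, 0.2776]
tool_rot: [-2.007, -2.416, 0.002]
ft_force: [-0.0, -0.3, 0.5]
grip_width: 1.002
```

```bash
python3 - <<'E'
from tilt import *
snap('wrist','f');print(get_state()['position'],get_state()['grip_width'])
snap('side','fs'); run('fs',(.5995,-.202),.187,.042,4,4,win=6)
y=.1853;e=np.array([np.cos(y),np.sin(y)]);n=np.array([-e[1],e[0]]);bc=np.array([.5985,-.2005])
P=np.load('pics/f.npz')['p'].astype(float)
# wrist cross-sections: warp onto case-top and block-top planes, list edges
def prof(z,s,t0,t1):
    t=np.arange(t0,t1,.0005); uv=np.array([px('f',[*(bc+e*s+n*k),z]) for k in t],np.float32)
    c=cv2.remap(P.astype(np.float32),uv[:,:1].copy(),uv[:,1:].copy(),cv2.INTER_LINEAR)[:,0]
    return t,c
for s in (-.06,-.03,0,.03):
  for z,h in((.082,.032),(.042,.045)):
    o=[]
    for sg in(-1,1):
      t,c=prof(z,s,sg*h-.009,sg*h+.009);g=np.linalg.norm(np.diff(cv2.GaussianBlur(c,(1,5),1.2),axis=0),axis=1);i=g.argmax();o.append((round(t[i]*1000,1),round(float(g[i]))))
    print(s,z,o,px('f',[*(bc+e*s),z]).round())
def lon(z,x0,q):
    t=np.arange(x0-.012,x0+.012,.0005);uv=np.array([px('f',[*(bc+e*k+n*q),z]) for k in t],np.float32)
    c=cv2.remap(P.astype(np.float32),uv[:,:1].copy(),uv[:,1:].copy(),cv2.INTER_LINEAR)[:,0]
    d=c[:,2]-c[:,0];return round(1000*t[np.abs(np.gradient(cv2.GaussianBlur(d[:,None],(1,5),1.2).ravel())).argmax()],1)
print('case ends',[(lon(.082,-.1,q),lon(.082,.1,q)) for q in(-.02,.025)])
print('block rear',[lon(.042,-.085,q) for q in(-.04,.04)])
E
```

```text
[ 0.6345871  -0.19615602  0.2777388 ] 1.0043730471456374
fs slope -0.2783 exp -0.2954 inl 1.0 rms 0.3 pitch deg (+ = far end down) 1.29 row off -2.54
-0.06 0.082 [(np.float64(-40.0), 20), (np.float64(39.5), 25)] [324.  76.]
-0.06 0.042 [(np.float64(-44.5), 20), (np.float64(44.5), 28)] [324.  78.]
-0.03 0.082 [(np.float64(-40.0), 17), (np.float64(39.5), 23)] [324. 106.]
-0.03 0.042 [(np.float64(-44.5), 16), (np.float64(44.0), 26)] [324. 105.]
0 0.082 [(np.float64(-40.0), 14), (np.float64(31.0), 13)] [324. 135.]
0 0.042 [(np.float64(-51.5), 17), (np.float64(51.0), 35)] [324. 131.]
0.03 0.082 [(np.float64(-33.0), 8), (np.float64(39.5), 20)] [324. 162.]
0.03 0.042 [(np.float64(-47.5), 11), (np.float64(44.0), 25)] [324. 156.]
case ends [(np.float64(-97.5), np.float64(96.0)), (np.float64(-91.5), np.float64(90.0))]
block rear [np.float64(-85.0), np.float64(-85.0)]
```

```bash
python3 - <<'E'
from h import *
print(ticket.close_job())
E
```

```text
the job is handed in; nothing more can be done
None
```

I slid the block home against the stop and set the weight on its soft face, roughly centred, flat and aligned. The job is handed in at about 23 s on the robot's clock.

- **Block:** I pushed it with two half-open fingers until the stop pushed back at about 16 N. Its rear edge was at board x = -41 mm against the ideal -40, and it had not moved at the last check.
- **Balance:** A trial lift at the middle of the handle, at 42 N, showed the heavy end is the one nearer the robot. I put the weight down, moved the grip about 45 mm that way, and it hung level at about 8.9 N.
- **Placing:** I lowered it in steps of 1 mm or less near contact, pressed with about 6 N, released and backed the gripper clear. In the last wrist picture the sides and ends put the weight within about 1 to 2 mm of the block's centre.

**Checks that were weak or disagreed:**
- The side-camera tilt estimate read about 1° after placing. It read 0.6° to 1.2° hanging just above the block, so I take it as measurement bias. An earlier reading, with the weight held higher over the block, was 0.1°.
- A rough fit of the weight's pose from hand-read corners fitted badly (-3.8° tilt), so I discarded it.
- Several of the automatic edge readings in the last wrist picture caught the block's edges or other features instead of the case, so the centring figure rests on only a few of them.
- The gripper showed 23.5 mm on the 28 mm handle at its middle; I did not find out why.
- I did not compare the bystanders in before and after pictures. No move went near them.

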